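# Top up the honey-jar stand

### The arm

A 6-joint arm with a two-finger parallel gripper is mounted at the origin on the work surface. World frame = base frame: x ahead of the robot, y to its left, z up, the work surface at z = 0. Lengths are in m, angles in rad, forces in N, time in s.
With the tool pointing down it reaches from about 0.325 to 1 m from the base axis. Payload 5.1 kg.
Tool frame: the origin (TCP) lies where the fingers leave the gripper's body, on its centre line; the fingertips stand 73 mm ahead of it and the grasp point (between the pads) lies 54 mm ahead of it; z points along the fingers, y is the line along which they close (so a half turn about z gives the same grasp; the last joint's range is limited). The gripper opens to 85 mm and grips with 20 to 120 N. Pads are 22 mm wide; open, the fingers measure 114 mm over their backs; the gripper's body (76 mm by 85 mm) begins 54 mm behind the grasp point. The pads swing forward as they close: fully open they stand 13 mm farther back than shut.
Start: joints at [1.12, 0.124, 1.65, -0, 1.367, -0.083], TCP at [0.234, 0.607, 0.304] pointing down, gripper open.
Joint ranges: [-2.61, 2.61], [-1.02, 2.33], [0.03, 2.71], [-1.35, 4.49], [0.32, 2.68], [-2.91, 2.91]. Speed limits (rad/s): [2.57, 2.57, 3.14, 3.14, 3.14, 3.14].

### API

Orientations are given as [roll, pitch, yaw] about the fixed x, y, z axes, in that order (R = Rz(yaw) Ry(pitch) Rx(roll)).
In Python, from plant import env, move_gripper, kinematics, viewer, job, nets, telemetry gives the robot as it stands. The module is installed in compiled form; this text tells all that it offers. Calls block until the motion is done:
- env.movep(position, orientation): joint-space move of the TCP to a pose.
- env.line_to(position, vel=0.15, ori=None, threshold=None): straight line of the TCP; ori=None keeps the orientation; vel is the mean speed in m/s. With threshold (N) it stops when the force on the tool has changed by that much, and returns True; else False.
- env.goto_joints(angles): joint-space move.
- move_gripper(opening, newtons=None): finger opening in m; newtons is the grip in N (None keeps the last); returns when the fingers have stopped.
- env.pause(seconds).
- kinematics.inverse_kinematics(position, orientation): joint angles nearest the present ones, or None.
- viewer.camera(name): name is "scene" or "side" or "wrist"; returns (picture, depth): 420x560x3 uint8, red, green, blue; 420x560 float32, m along the optical axis (not along the pixel's ray), 0 where there is no reading.
- viewer.calibration(name): a dict with "intrinsics" (3x3 intrinsics, pixels), "rvec" (rotation vector, rad) and "tvec" (3), from world to camera coordinates, as OpenCV has them. Camera axes: x right, y down, z forward; pixel columns grow to the right and rows downward; lengths in m; the calibration is good to about 2 mm. A picture is of the moment at which its call begins: read the wrist's pose just before it. calibration takes no time and is no camera call; for the wrist camera it gives the pose at the moment of the call.
A pose or a line that the arm cannot do raises env.Unreachable and nothing moves.
- job.close_job(): hands the job in; it is judged then, once.
Trained networks look in the newest picture that a camera, given by its name, has taken for a name from the list of things; names that differ only in an ending like _2 or _b are one class to them, and where a whole thing is asked for, a point or a joint stands for the part that bears it (a point fixed in the world has none). Each returns a list of dicts, best first, with "conf" (0 to 1); they miss things now and then, are a little off and sometimes report something else, mostly with a low value. They report only what shows in the picture. A call takes as long as a camera call.
- nets.find_in(camera, name): "at" ([x, y, z] in m, in world coordinates, good to about 4 mm: the middle of the surface that is visible of it).
- nets.cut_out(camera, name): "mask" (420x560 bool, what is visible of it).
Readings, each from a call of its own:
- telemetry.get_t(): time.
- telemetry.get_qpos(): joint angles.
- telemetry.get_joint_vel(): joint speeds.
- telemetry.get_effort(): joint torques, N m.
- telemetry.get_tool_pos(): TCP position.
- telemetry.get_orientation(): TCP orientation.
- telemetry.get_contact_force(): force on the tool from outside, world axes, zero at the start.
- telemetry.get_moment(): the same for the moment, N m.
- telemetry.get_opening(): finger opening in m.
- telemetry.get_gripper_force(): force on a finger pad.
Only numpy, scipy, OpenCV 4.12 (cv2) and the standard library are available. Lean on these libraries where they do the work, as an engineer would, in place of code of your own. Each camera call takes 0.05 s, during which the arm holds its last target. There are 200 camera calls.

### The job

Top up the sloping honey-jar stand for breakfast: lift the lid off the refill box and lay it flat on the free worktop, knob up, then put a spare jar from the box into each empty well of the stand, cap up and fully down on the well's floor. Leave the jars already in the stand where they are, leave the spare that is left over standing in the open box, and don't move the other things on the worktop.

Things in the scene. Friction and masses are not known exactly. Their poses are not given: they have to be found in the camera images.
- jar0: Small honey jar, a plain upright cylinder 45 mm across and 43 mm tall (amber glass, the top 11 mm a steel screw cap), about 85 g. Origin: centre of its underside; z runs up its axis (yaw means nothing). Rigid and closed. At the start it sits in one of the stand's wells.
- jar1: Small honey jar, a plain upright cylinder 45 mm across and 43 mm tall (amber glass, the top 11 mm a steel screw cap), about 85 g. Origin: centre of its underside; z runs up its axis (yaw means nothing). Rigid and closed. At the start it sits in one of the stand's wells.
- jar2: Small honey jar, a plain upright cylinder 45 mm across and 43 mm tall (amber glass, the top 11 mm a steel screw cap), about 85 g. Origin: centre of its underside; z runs up its axis (yaw means nothing). Rigid and closed. At the start it sits in one of the stand's wells.
- jar3: Small honey jar, a plain upright cylinder 45 mm across and 43 mm tall (amber glass, the top 11 mm a steel screw cap), about 85 g. Origin: centre of its underside; z runs up its axis (yaw means nothing). Rigid and closed. At the start it sits in one of the stand's wells.
- jar4: Small honey jar, a plain upright cylinder 45 mm across and 43 mm tall (amber glass, the top 11 mm a steel screw cap), about 85 g. Origin: centre of its underside; z runs up its axis (yaw means nothing). Rigid and closed. A spare: at the start it stands upright in the refill box, under the lid.
- jar5: Small honey jar, a plain upright cylinder 45 mm across and 43 mm tall (amber glass, the top 11 mm a steel screw cap), about 85 g. Origin: centre of its underside; z runs up its axis (yaw means nothing). Rigid and closed. A spare: at the start it stands upright in the refill box, under the lid.
- jar6: Small honey jar, a plain upright cylinder 45 mm across and 43 mm tall (amber glass, the top 11 mm a steel screw cap), about 85 g. Origin: centre of its underside; z runs up its axis (yaw means nothing). Rigid and closed. A spare: at the start it stands upright in the refill box, under the lid.
- stand: Wooden jar stand, fixed: board 146 (up the slope) x 218 x 26 mm at 30 degrees, top face from 27 mm (front) to 100 mm high. Six round wells in two rows of three, 72 mm apart both ways, 49 mm wide, 18 mm deep; a seated jar stands 25 mm proud. One well of each row is empty at first. Origin: on the worktop under its middle; its low front is +x (away from the robot), its high rear -x; rows run along y.
- well0 (a point): Centre of the floor of a well of the stand: upper row (robot's side), +y end. z is the well's axis, pointing out of it (30 degrees off vertical, leaning away from the robot); x points down the slope, y along the row. The mouth is 18 mm up z. Empty or holding a jar.
- well1 (a point): Centre of the floor of a well of the stand: upper row, middle. z is the well's axis, pointing out of it (30 degrees off vertical, leaning away from the robot); x points down the slope, y along the row. The mouth is 18 mm up z. Empty or holding a jar.
- well2 (a point): Centre of the floor of a well of the stand: upper row, -y end. z is the well's axis, pointing out of it (30 degrees off vertical, leaning away from the robot); x points down the slope, y along the row. The mouth is 18 mm up z. Empty or holding a jar.
- well3 (a point): Centre of the floor of a well of the stand: lower row (far side), +y end. z is the well's axis, pointing out of it (30 degrees off vertical, leaning away from the robot); x points down the slope, y along the row. The mouth is 18 mm up z. Empty or holding a jar.
- well4 (a point): Centre of the floor of a well of the stand: lower row, middle. z is the well's axis, pointing out of it (30 degrees off vertical, leaning away from the robot); x points down the slope, y along the row. The mouth is 18 mm up z. Empty or holding a jar.
- well5 (a point): Centre of the floor of a well of the stand: lower row, -y end. z is the well's axis, pointing out of it (30 degrees off vertical, leaning away from the robot); x points down the slope, y along the row. The mouth is 18 mm up z. Empty or holding a jar.
- box: Refill box, fixed: open-topped light wooden box, outside 202 (x) x 124 (y) x 54 mm tall, walls and floor 6 mm, inside 190 x 112 mm. Three spare jars stand in it in a row along x, about 59 mm apart, near the middle of its width. Origin: centre of its underside.
- lid: Loose wooden lid of the box, about 200 g: panel 202 x 124 x 8 mm, under it a 6 mm deep rim that fits inside the box with 3 mm play all round, on top a round knob 26 mm across, 24 mm tall; 38 mm in all. Origin: centre of the rim's underside (0 mm high lying on the worktop knob up, 48 mm when on the box); z up through the knob. It just lifts off.
- knob (a point): Centre of the top face of the lid's knob, 38 mm above the lid's origin; the knob reaches 24 mm down from here to the panel.
- clear_patch (a point): Middle of the empty worktop between stand and box, on the worktop surface: free for at least 220 mm along x and 150 mm along y at every start.
- mug: White mug, 80 mm across, 92 mm tall, at the back of the worktop. Bystander. Origin: centre of its underside.
- jam: Larger jam jar, 66 mm across, 85 mm tall, at the back of the worktop. Bystander. Origin: centre of its underside.
- spoon: Steel teaspoon, 125 mm long, 5 mm high, lying across at the robot's side of the clear patch. Bystander. Origin: on its underside near its middle; x along it.
- pepper: Dark wooden pepper mill, 38 mm across, 90 mm tall, standing left of the work. Bystander. Origin: centre of its underside.
- sugar: White bowl, 84 mm across, 50 mm tall, standing right of the work. Bystander. Origin: centre of its underside.
- eggcup: White egg cup, 46 mm across, 55 mm tall, at the back. Bystander. Origin: centre of its underside.

How it is judged:
By the outcome, as a careful person would: the job done as asked, in the order asked, and still so for the second after the job is handed in, with the robot touching nothing.
It also fails if it takes over 72 s, if anything falls off the work surface, if the arm or the gripper's body presses on something with over 40 N, if the wrist force passes 120 N, or if a joint passes its speed limit or range.

## Working session

There is one attempt and no reset: what is moved stays moved. The work goes in short steps, each a Python script; the robot and the scene stay as the last script left them, time stands still between calls to the robot, and variables do not carry over. Pictures are saved under pics/ and viewed, at most 10 in all, crops included, and the job is handed in when it is done.

```bash
mkdir -p pics; cat > h.py <<'E'
import numpy as np, cv2
from scipy.spatial.transform import Rotation as Rn
from plant import env, move_gripper, kinematics, viewer, job, nets, telemetry
def cal(n):
    c=viewer.calibration(n);return np.array(c["intrinsics"]),cv2.Rodrigues(np.array(c["rvec"],float))[0],np.array(c["tvec"],float).ravel()
def cloud(n,d,c=None):
    K,R,t=c or cal(n);v,u=np.indices(d.shape)
    P=np.stack([(u-K[0,2])/K[0,0]*d,(v-K[1,2])/K[1,1]*d,d],-1)
    W=(P-t)@R;W[d<=0]=np.nan;return W
def save(n,p): cv2.imwrite("pics/"+n,cv2.cvtColor(p,cv2.COLOR_RGB2BGR))
E
python3 - <<'E'
from h import *
a,da=viewer.camera("scene");
for n in ["stand","jar0","box","lid","knob","mug","jam","spoon","pepper","sugar","eggcup"]:
    print(n,[(np.round(r["at"],3).tolist(),round(r["conf"],2)) for r in nets.find_in("scene",n)][:7])
b,db=viewer.camera("side")
for n in ["stand","jar0","knob"]:
    print(n,[(np.round(r["at"],3).tolist(),round(r["conf"],2)) for r in nets.find_in("side",n)][:7])
save("a.png",a);save("b.png",b)
np.savez("d.npz",da=da,db=db,a=a,b=b)
for n in("scene","side"):
    K,R,t=cal(n);print(n,-R.T@t)
print(telemetry.get_t(),telemetry.get_orientation())
E
```

```text
stand [([0.561, -0.218, 0.054], 0.71)]
jar0 [([0.603, -0.208, 0.061], 0.72), ([0.556, -0.292, 0.097], 0.48), ([0.533, -0.156, 0.097], 0.46), ([0.592, -0.141, 0.065], 0.45), ([0.661, 0.315, 0.029], 0.31)]
box [([0.661, 0.316, 0.032], 0.94)]
lid [([0.568, 0.268, 0.062], 0.9), ([0.56, -0.229, 0.06], 0.67)]
knob [([0.568, 0.268, 0.06], 0.81)]
mug [([0.795, 0.043, 0.06], 0.6), ([0.558, -0.23, 0.064], 0.37)]
jam [([0.796, -0.082, 0.061], 0.82)]
spoon [([0.444, 0.038, 0.008], 0.51), ([0.574, 0.265, 0.064], 0.36), ([0.561, -0.233, 0.061], 0.17)]
pepper [([0.532, -0.155, 0.094], 0.7), ([0.609, 0.45, 0.053], 0.51)]
sugar [([0.56, -0.231, 0.061], 0.6), ([0.523, -0.474, 0.027], 0.57)]
eggcup [([0.724, 0.23, 0.051], 0.63)]
stand [([0.519, -0.282, 0.061], 0.58), ([0.582, -0.162, 0.063], 0.21)]
jar0 [([0.596, -0.232, 0.062], 0.79), ([0.522, -0.177, 0.093], 0.77), ([0.581, -0.16, 0.063], 0.77), ([0.549, -0.316, 0.094], 0.56)]
knob [([0.552, 0.25, 0.06], 0.73)]
scene [1.19257199 0.63753016 1.07162619]
side [ 0.31432453 -0.85822545  0.67252784]
0.8 [3.14157813e+00 8.14364608e-07 2.77380586e+00]
```

View pics/a.png

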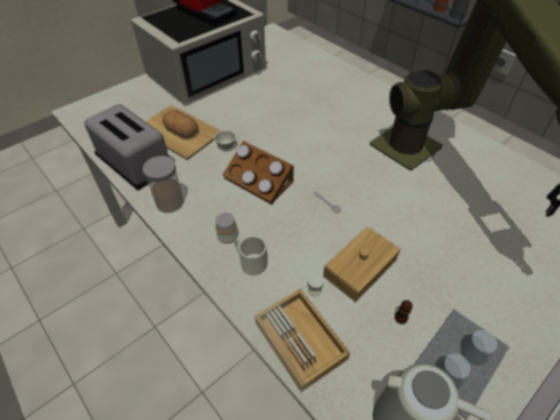

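View pics/b.png

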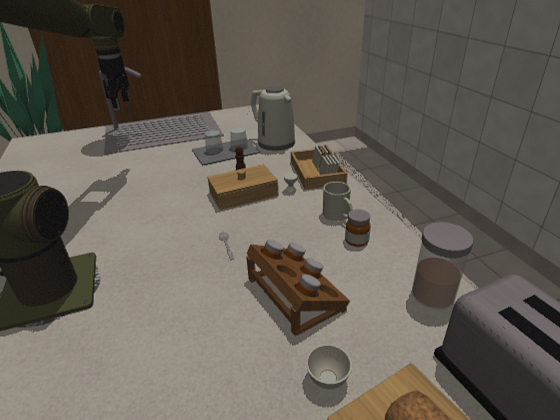

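The scene view shows the lidded box at (362,262) with its knob at (364,253). The stand is at (260,170), with jars at (243,152), (276,168), (249,177) and (265,186). The empty wells are therefore upper middle (well1) and lower -y (well5). The side view agrees, with empty wells at (288,270) and about (335,290). Next I'll look from close by with the wrist camera.

```bash
cat >> h.py <<'E'
def rectfit(W,zlo,zhi,c,r=0.16):
    m=(W[...,2]>zlo)&(W[...,2]<zhi)&(np.hypot(W[...,0]-c[0],W[...,1]-c[1])<r)
    P=W[m];return cv2.minAreaRect((P[:,:2]*1000).astype(np.float32)),np.median(P[:,2]),len(P)
E
python3 - <<'E'
from h import *
D=np.load("d.npz")
for n,d in(("scene","da"),("side","db")):
    W=cloud(n,D[d]);print(n,rectfit(W,.045,.075,(.565,.263)))
ok=lambda p,o:kinematics.inverse_kinematics(p,o) is not None
for yaw in (0,1.57,-1.57,3.14): print(yaw,ok([.5,.26,.36],[np.pi,0,yaw]),ok([.5,-.23,.36],[np.pi,0,yaw]))
R=telemetry.get_orientation()
K,Rc,t=cal("wrist");print("cam rel",-Rc.T@t-telemetry.get_tool_pos(),Rc[2])
def shot(p,yaw,nm):
    env.movep(p,[np.pi,0,yaw]);c=cal("wrist");a,d=viewer.camera("wrist");save(nm+".png",a)
    np.savez(nm+".npz",a=a,d=d,K=c[0],R=c[1],t=c[2]);return c,a,d
c,a,d=shot([.52,.26,.34],np.pi,"w1")
W=cloud("w",d,c);print(rectfit(W,.045,.075,(.565,.263)))
print("knob",[(r["at"],r["conf"]) for r in nets.find_in("wrist","knob")][:2], telemetry.get_t())
K_=W[(W[...,2]>.08)&(W[...,2]<.1)&(np.hypot(W[...,0]-.565,W[...,1]-.263)<.05)];print(np.median(K_,0),len(K_))
print("flange cam",-c[1].T@c[2]-telemetry.get_tool_pos())
E
```

```text
scene (((588.5419921875, 264.71246337890625), (266.4960632324219, 128.63304138183594), 2.0130345821380615), np.float64(0.06099031122121425), 2652)
side (((588.564453125, 261.614501953125), (261.7349548339844, 133.3520050048828), 2.6265499591827393), np.float64(0.061495232553891756), 1429)
0 True True
1.57 True True
-1.57 True True
3.14 True True
cam rel [-0.06645629  0.02533288  0.07004136] [ 0.2593684  -0.09944799 -0.96064464]
(((588.8961181640625, 263.9684143066406), (266.35333251953125, 128.69761657714844), 2.268054962158203), np.float64(0.061904690301699095), 25498)
knob [([0.5497, 0.2657, 0.0617], 0.9)] 2.55
[0.55727449 0.26354794 0.0857505 ] 607
flange cam [-0.07109573 -0.00034313  0.07008354]
```

View pics/w1.png

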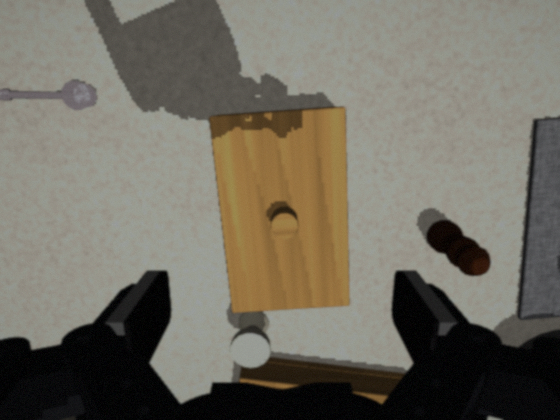

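The wrist view shows the lid at (285,210), nearly aligned with the axes, with its knob at (284,222). The egg cup at (250,348) got into my rectangle fit, so I'll exclude it. Next I'll view the stand and fit both.

```bash
python3 - <<'E'
from h import *
D=np.load("w1.npz");W=cloud("w",D["d"],(D["K"],D["R"],D["t"]))
m=(W[...,2]>.055)&(W[...,2]<.068)&(np.abs(W[...,1]-.263)<.1)&(W[...,0]<.685)&(W[...,0]>.42)
m=cv2.morphologyEx(m.astype(np.uint8),cv2.MORPH_OPEN,np.ones((5,5)))>0
print("lid",cv2.minAreaRect((W[m][:,:2]*1000).astype(np.float32)),W[m].mean(0))
m=(W[...,2]>.078)&(W[...,2]<.095)&(np.hypot(W[...,0]-.56,W[...,1]-.263)<.05)
print("knob",cv2.minEnclosingCircle((W[m][:,:2]*1000).astype(np.float32)),np.median(W[m],0))
env.movep([.47,-.22,.36],[np.pi,0,np.pi]);c=cal("wrist");a,d=viewer.camera("wrist");save("w2.png",a)
np.savez("w2.npz",a=a,d=d,K=c[0],R=c[1],t=c[2])
W=cloud("w",d,c)
for r in nets.find_in("wrist","jar0"): print("jar",np.round(r["at"],4),r["conf"])
# rows of stand plane: points between
P=W[(np.abs(W[...,0]-.56)<.12)&(np.abs(W[...,1]+.225)<.15)&(W[...,2]>.02)]
n0=np.array([.5,0,.866]); h=P@n0
# dominant planes
hist,e=np.histogram(h,bins=np.arange(.25,.45,.002));i=np.argsort(hist)[::-1][:8];print([(round(e[k],3),int(hist[k])) for k in i])
print(telemetry.get_t())
E
```

```text
lid ((558.2435302734375, 263.1729431152344), (201.90443420410156, 124.35762786865234), 3.7767391204833984) [0.54991081 0.26298563 0.06193344]
knob ((558.100341796875, 263.1873779296875), 12.85627555847168) [0.55690367 0.26354449 0.08571894]
jar [ 0.5899 -0.221   0.0632] 0.9
jar [ 0.5196 -0.1716  0.0997] 0.67
jar [ 0.5461 -0.3022  0.0998] 0.64
jar [ 0.5787 -0.15    0.0658] 0.63
jar [ 0.5268 -0.239   0.0816] 0.19
[(np.float64(0.332), 1894), (np.float64(0.34), 1688), (np.float64(0.338), 1670), (np.float64(0.33), 1530), (np.float64(0.324), 1429), (np.float64(0.334), 1102), (np.float64(0.346), 1051), (np.float64(0.352), 1049)]
4.4083
```

View pics/w2.png

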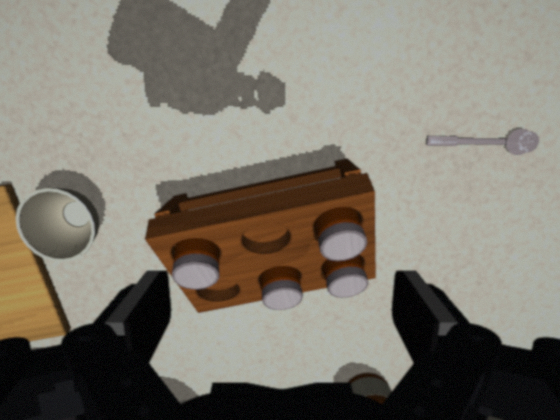

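The stand is yawed about 11° and the empty wells are confirmed at (265,238) (well1) and (218,292) (well5). Next I'll fit the stand precisely from the cap tops and the board plane, and map the free worktop.

```bash
cat > fit.py <<'E'
from h import *
from scipy.optimize import least_squares
def standR(yaw): return Rn.from_euler("zy",[yaw,np.pi/6]).as_matrix()
def well(i,p):  # p=x,y,yaw of stand origin ; floor centre. board top mid height 0.0635
    R=standR(p[2]); u=(-.036 if i<3 else .036); v=(.072,0,-.072)[i%3]
    top=np.array([p[0],p[1],p[3]]); return top+R@np.array([u,v,-.018]),R
def fitcaps(W,p0):
    p=np.array(p0,float)
    for it in range(6):
        R=standR(p[2]);rows=[]
        obs=[]
        for i in (0,2,3,4):
            w,_=well(i,p);L=(W-w)@R
            m=(abs(L[...,2]-.043)<.006)&(np.hypot(L[...,0],L[...,1])<.03)
            q=L[m]
            if len(q)<50: continue
            (cx,cy),r=cv2.minEnclosingCircle((q[:,:2]*1000).astype(np.float32))
            obs.append((i,w+R@[cx/1000,cy/1000,np.median(q[:,2])],r,len(q)))
        f=lambda s:np.concatenate([well(i,s)[0]+standR(s[2])@[0,0,.043]-o for i,o,_,_ in obs])
        p=least_squares(f,p).x
    return p,[(i,round(r,1),n) for i,_,r,n in obs],np.round(f(p)*1000,1)
E
python3 - <<'E'
from fit import *
D=np.load("w2.npz");p0=[.555,-.228,.2,.0635]
W=cloud("w",D["d"],(D["K"],D["R"],D["t"]))
p,o,f=fitcaps(W,p0);print(np.round(p,4),o,f)
# board plane
R=standR(p[2]);L=(W-np.array([p[0],p[1],p[3]]))@R
q=L[(abs(L[...,2])<.006)&(abs(L[...,0])<.08)&(abs(L[...,1])<.12)];A=np.c_[q[:,:2],np.ones(len(q))]
print("board plane slope/off",np.linalg.lstsq(A,q[:,2],rcond=None)[0],len(q)); print("board rect",cv2.minAreaRect((q[:,:2]*1000).astype(np.float32)))
E_=np.load("d.npz")
for n,d in(("scene","da"),("side","db")):
    Wn=cloud(n,E_[d]);a=fitcaps(Wn,p);print(n,np.round(a[0],4),a[1])
    for nm,lo,hi in(("patch",(.40,-.12),(.85,.21)),):
        m=(Wn[...,2]>.006)&(Wn[...,0]>lo[0])&(Wn[...,0]<hi[0])&(Wn[...,1]>lo[1])&(Wn[...,1]<hi[1])
        H=np.histogram2d(Wn[m][:,0],Wn[m][:,1],bins=[np.arange(.40,.86,.03),np.arange(-.12,.22,.03)])[0];print(H.astype(int))
p=list(p);np.save("p.npy",p)
for i in(1,5):
    w,R=well(i,p);print(i,w)
    for s in(1,-1):
        T=np.c_[-R[:,0]*s*-1, -R[:,1]*s*1, -R[:,2]]
        if np.linalg.det(T)<0:T[:,0]*=-1
        o=Rn.from_matrix(T).as_euler("xyz")
        for h in(.092,.2):print(s,h,o,kinematics.inverse_kinematics(list(w+R[:,2]*h),list(o)))
E
```

```text
[ 0.5594 -0.2255  0.1713  0.0581] [(0, 22.9, 1244), (2, 22.6, 442), (3, 23.3, 835), (4, 23.0, 712)] [ 0.3  1.   1.3  1.1  0.2  0.1  1.  -0.1  1.9 -2.4 -1.2 -3.3]
board plane slope/off [ 0.00233126 -0.01687429  0.00071163] 7721
board rect ((-1.1241226196289062, -3.6908721923828125), (148.6002197265625, 219.19082641601562), 0.8839412331581116)
scene [ 0.5619 -0.2248  0.1887  0.0569] [(0, 24.6, 124), (3, 23.4, 117), (4, 23.0, 85)]
[[  0   0   0   0   0   0   0   0   0   0   0]
 [  0   1   1   1   0  10   5   0   0   0   0]
 [  0   0   0   0   0   0   0   0   0   0  31]
 [  0   1   0   1   0   0   1   0   0   0  33]
 [  4   0   0   0   0   0   0   0   0   0  25]
 [ 48   0   1   0   0   0   0   0   0   0  19]
 [ 41   0   0   0   0   0   0   0   1   0  16]
 [  0   0   0   0   0   0   0   0   0   0  12]
 [  0   0   0   0   0   0   0   0   0   0   8]
 [  0   1   0   0   0   0   0   0   0   0   0]
 [  0   0   0   0   0   0   1   0   0   0  16]
 [  2   2   0   0  47  63   3   1   0   0   0]
 [ 73 128   0   1 212   0  97   1   1   0   2]
 [120 203   1  49  88   0 194   0   0   0  15]
 [  8   1 
[... 1183 characters left out ...]
14  0.41131447  1.64241559 -0.20068925  1.57473491 -2.10292736]
-1 0.2 [ 3.04351681 -0.5151735  -2.94448137] [-0.38155604  0.42002312  1.46030027 -0.19035829  1.74994541 -2.11078872]
5 [ 0.59177298 -0.29026379  0.01860672]
1 0.092 [-3.04351681  0.5151735   0.19711129] [-0.44170672  0.62616065  1.41521893 -0.2154148   1.58101503  1.00862348]
1 0.2 [-3.04351681  0.5151735   0.19711129] [-0.41429487  0.63655554  1.23036798 -0.20626935  1.75692548  0.99696463]
-1 0.092 [ 3.04351681 -0.5151735  -2.94448137] [-0.44170672  0.62616065  1.41521893 -0.2154148   1.58101503 -2.13296917]
-1 0.2 [ 3.04351681 -0.5151735  -2.94448137] [-0.41429487  0.63655554  1.23036798 -0.20626935  1.75692548 -2.14462802]
```

The Euler order was wrong: it should be intrinsic "ZY". I'll refix the fit and lift the lid in the same step.

```bash
sed -i 's/from_euler("zy"/from_euler("ZY"/' fit.py
python3 - <<'E'
from fit import *
D=np.load("w2.npz");p0=[.555,-.228,.2,.0635]
W=cloud("w",D["d"],(D["K"],D["R"],D["t"]))
p,o,f=fitcaps(W,p0);print(np.round(p,4),o,f)
R=standR(p[2]);L=(W-np.array([p[0],p[1],p[3]]))@R
q=L[(abs(L[...,2])<.006)&(abs(L[...,0])<.08)&(abs(L[...,1])<.12)];A=np.c_[q[:,:2],np.ones(len(q))]
print("board",np.linalg.lstsq(A,q[:,2],rcond=None)[0],cv2.minAreaRect((q[:,:2]*1000).astype(np.float32)))
E_=np.load("d.npz")
for n,d in(("scene","da"),("side","db")):
    a=fitcaps(cloud(n,E_[d]),p);print(n,np.round(a[0],4),a[1])
np.save("p.npy",p)
# lid
yaw=np.radians(3.78);dn=[np.pi,0,yaw-np.pi/2+np.pi/2]   # tool y along box y
k=np.array([.558,.2632])
move_gripper(.06,30)
env.movep([k[0],k[1],.22],dn)
print("hit",env.line_to([k[0],k[1],.073+.064],.15,threshold=15),telemetry.get_tool_pos())
move_gripper(.0,40);print("open",telemetry.get_opening(),telemetry.get_gripper_force())
env.line_to([k[0],k[1],.24],.12)
print(telemetry.get_opening(),telemetry.get_contact_force(),telemetry.get_t())
E
```

```text
[ 0.5636 -0.2274  0.2151  0.0627] [(0, 22.9, 1286), (2, 23.1, 1219), (3, 23.3, 892), (4, 22.9, 875)] [-0.1  0.1  0.  -0.2 -0.4  0.1 -0.1  0.5  0.   0.5 -0.2 -0.2]
board [ 0.00533529  0.00149404 -0.00023438] ((-1.9506607055664062, -0.3432159423828125), (218.58172607421875, 148.58895874023438), 89.99304962158203)
scene [ 0.5647 -0.2268  0.2079  0.0615] [(0, 24.4, 128), (2, 24.1, 116), (3, 23.6, 132), (4, 24.3, 122)]
side [ 0.5644 -0.2284  0.2063  0.063 ] [(0, 23.3, 138), (2, 23.5, 200), (3, 23.5, 124), (4, 23.3, 142)]
hit False [0.55851005 0.26336351 0.13770346]
open 0.0243675133411262 39.746344685554504
0.024316888290654422 [ 0.16109536 -0.48693794 -2.46882239] 10.2083
```

The fit is now sharp, with residuals up to 0.5 mm. The board outline sits 1.9 mm uphill of the jar centres because the seated jars rest against the downhill side of their wells, so I'll use that for the empty wells. The lid is held. I'll place it and look into the box.

```bash
python3 - <<'E'
from h import *
yaw=np.radians(3.78);dn=[np.pi,0,yaw]
env.line_to([.585,.04,.24],.25)
env.line_to([.585,.04,.105],.15)
print("hit",env.line_to([.585,.04,.086],.03,threshold=5),telemetry.get_tool_pos()[2])
move_gripper(.06)
env.line_to([.585,.04,.24],.2)
env.movep([.52,.26,.30],[np.pi,0,np.pi]);c=cal("wrist");a,d=viewer.camera("wrist");save("w3.png",a)
W=cloud("w",d,c);np.savez("w3.npz",W=W)
for r in nets.find_in("wrist","jar4"): print("jar",np.round(r["at"],4),r["conf"])
for k in(-.059,0,.059):
    e=np.array([.558+k*.998,.2632+k*.066])
    for it in range(3):
        m=(abs(W[...,2]-.049)<.006)&(np.hypot(W[...,0]-e[0],W[...,1]-e[1])<.028)
        (cx,cy),r=cv2.minEnclosingCircle((W[m][:,:2]*1000).astype(np.float32));e=np.array([cx,cy])/1000
    print("cap",e,r,m.sum(),np.median(W[m][:,2]))
m=(abs(W[...,2]-.014)<.006)&(abs(W[...,1]-.04)<.1)&(abs(W[...,0]-.585)<.13);print("lid",cv2.minAreaRect((W[m][:,:2]*1000).astype(np.float32)),np.median(W[m][:,2]) if m.any() else 0)
print(telemetry.get_t())
E
```

```text
hit True 0.09020259380644384
jar [0.4946 0.2577 0.0484] 0.9
jar [0.6119 0.268  0.0542] 0.86
jar [0.5545 0.2641 0.0489] 0.78
cap [0.49995163 0.25868637] 22.44208526611328 2099 0.04908459433491963
cap [0.56074048 0.26325143] 22.52129364013672 1843 0.04903231422126
cap [0.61695679 0.26736945] 22.58797836303711 1659 0.04898132888611922
lid ((584.63427734375, 39.91480255126953), (202.6006622314453, 124.9448013305664), 3.5260376930236816) 0.013767043977759737
16.5333
```

View pics/w3.png

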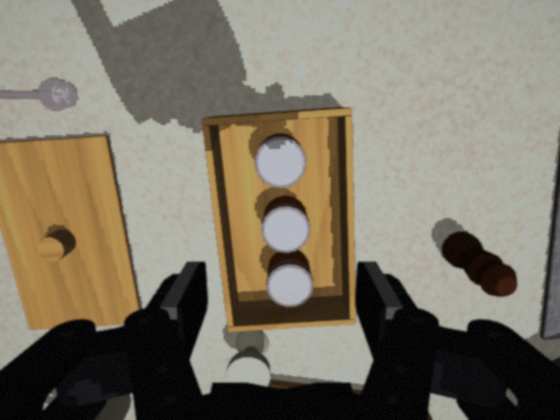

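The lid lies flat at (55,240), and the three spare caps are at (280,160), (285,228) and (290,283), matching the fits. Now I'll put the first jar into well5, with contact checks and a search fallback.

```bash
cat > ins.py <<'E'
from fit import *
H=.092
def run(jar,wi,corr=-.0018):
    p=np.load("p.npy");w,R=well(wi,p);w=w+R@[corr,0,0]
    o=list(Rn.from_matrix(np.c_[R[:,0],-R[:,1],-R[:,2]]).as_euler("xyz"));dn=[np.pi,0,np.radians(3.7)]
    at=lambda h,x=0,y=0:list(w+R@[x,y,h])
    hgt=lambda:(np.array(telemetry.get_tool_pos())-w)@R
    move_gripper(.065,40)
    env.movep([*jar,.20],dn)
    print("hit",env.line_to([*jar,.006+H],.12,threshold=12),telemetry.get_tool_pos())
    move_gripper(.03,45);print("open",telemetry.get_opening(),telemetry.get_gripper_force())
    env.line_to([*jar,.25],.2)
    env.movep(at(H+.09),o)
    env.line_to(at(H+.024),.15)
    offs=[(0,0)]+[(r*np.cos(t),r*np.sin(t)) for r in(.0012,.0024) for t in np.arange(0,6.2,np.pi/4)]
    for k,(x,y) in enumerate(offs):
        if k: env.line_to(at(H+.0215,x,y),.05)
        hit=env.line_to(at(H-.002,x,y),.03,threshold=6)
        L=hgt();print(k,hit,np.round(L*1000,1),telemetry.get_contact_force(),telemetry.get_opening())
        if L[2]<H+.004: break
    else: print("NOT IN");return
    move_gripper(.057);env.line_to(at(H+.08),.15)
    print("open",telemetry.get_opening(),telemetry.get_t())
E
python3 -c "
from ins import *
run([.6170,.2674],5)"
```

```text
hit False [0.61770348 0.26765439 0.09907883]
open 0.04353360833718825 46.45602107048035
0 True [-0.   0.1 94.3] [1.57829248 0.84845272 4.08629593] 0.0436350454110647
open 0.05701322663695944 25.775
```

```bash
python3 - <<'E'
from ins import *
run([.5000,.2587],1)
env.movep([.47,-.22,.36],[np.pi,0,np.pi]);c=cal("wrist");a,d=viewer.camera("wrist");save("w4.png",a)
W=cloud("w",d,c);p=np.load("p.npy")
for i in range(6):
    w,R=well(i,p);L=(W-w)@R
    q=L[(abs(L[...,2]-.045)<.012)&(np.hypot(L[...,0],L[...,1])<.03)]
    print(i,len(q),cv2.minEnclosingCircle((q[:,:2]*1000).astype(np.float32)),np.median(q[:,2]),np.linalg.lstsq(np.c_[q[:,:2],np.ones(len(q))],q[:,2],rcond=None)[0])
s,_=viewer.camera("scene");save("s2.png",s[100:340,190:470]); print(telemetry.get_t())
E
```

```text
hit False [0.50069292 0.25895969 0.09891593]
open 0.043719731323956595 46.336020827293396
0 True [-0.1  0.1 94. ] [0.89005382 0.02557819 3.1010695 ] 0.043713575031987084
open 0.05698066325393498 34.3
0 1440 ((-0.2508068084716797, -0.116409070789814), 22.772987365722656) 0.042987540405858296 [0.11147021 0.00993243 0.04242647]
1 1390 ((-0.17108257114887238, -0.12820568680763245), 22.795061111450195) 0.04293722431744664 [ 0.11203153 -0.01350495  0.04236903]
2 526 ((-0.7323261499404907, 0.8054215908050537), 22.42992401123047) 0.040484703736269584 [ 0.21809274 -0.10806038  0.04264338]
3 622 ((-0.4914884567260742, -0.5236893892288208), 23.2804012298584) 0.042807903156653476 [0.13083011 0.04601446 0.04257958]
4 990 ((0.2215701788663864, 0.16471165418624878), 23.348670959472656) 0.04283269553382185 [ 0.12171907 -0.01911273  0.0422396 ]
5 722 ((-0.4588840901851654, 1.0494962930679321), 22.8240909576416) 0.04290727031517784 [ 0.10152172 -0.06477174  0.04244172]
37.0667
```

View pics/w4.png

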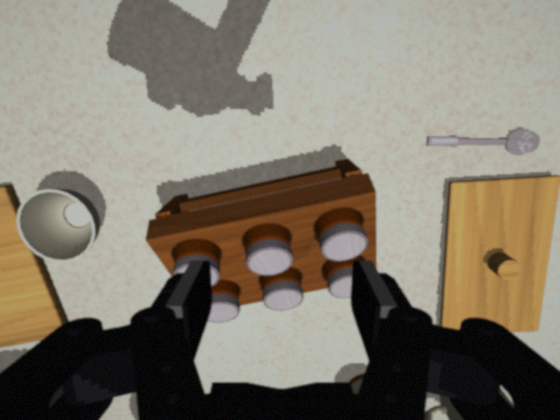

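View pics/s2.png

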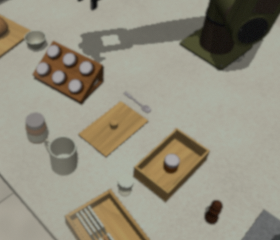

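All six wells hold jars: cap tops read about 43 mm above the well floors (well2 is partly hidden by a finger, and its jar wasn't touched). The lid lies flat at (500,265), and the one leftover spare stands in the box (scene crop, 172,162). I'm handing the job in.

```bash
python3 -c "
from plant import job
print(job.close_job())"
```

```text
the job is handed in; nothing more can be done
None
```

The job is done and handed in at about 37 s: the lid lies flat on the clear worktop with its knob up, spare jars are seated in the two empty wells (well1 and well5), the third spare stands in the open box, and nothing else was touched.

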